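# Gather the ring blanks in a corner of the box and hold it tipped

### The arm

A 6-joint arm with a two-finger parallel gripper is mounted at the origin on the work surface. World frame = base frame: x ahead of the robot, y to its left, z up, the work surface at z = 0. Lengths are in m, angles in degrees, forces in N, time in s.
With the tool pointing down it reaches from about 0.25 to 0.725 m from the base axis. Payload 9.7 kg.
Tool frame: the origin (TCP) lies at the very end of the fingers, on their centre line; the grasp point (between the pads) lies 19 mm behind it (bot.grip_depth is the distance from the TCP to the grasp point, in m); z points along the fingers, y is the direction in which the jaws open and shut (so a half turn about z gives the same grasp; the last joint's range is limited). The gripper opens to 85 mm and grips with 20 to 120 N. Pads are 22 mm wide; open, the fingers measure 114 mm over their backs; the gripper's body (76 mm by 85 mm) begins 54 mm behind the grasp point. The pads swing forward as they close: fully open they stand 13 mm farther back than shut.
Start: joints at [75.688, 4.979, 10.078, 95.1, 0, 90], TCP at [0.136, 0.533, 0.231] pointing down, gripper open.
Joint ranges: [-179.16, 179.16], [-48.56, 103.87], [-65.8, 70.77], [-126.05, 130.52], [-82.76, 87.17], [-180, 180]. Speed limits (degrees/s): [127.2, 127.2, 147.25, 180, 180, 180].

### API

Orientations are given as [roll, pitch, yaw] about the fixed x, y, z axes, in that order (R = Rz(yaw) Ry(pitch) Rx(roll)).
In Python, from workcell import bot, viewer gives the robot as it stands.
- The arm moves only by the tool arm_command, never from a script. Its argument "motion" is a list of rows, each a list of 3 entries, a list of its own where there are three numbers: the opening, from 0 (shut) to 1 (fully open), then the shift along the tool's x, y, z in units of 60 mm (1.0 is 60 mm), then the turn, a rotation vector about the tool's x, y, z in units of 6 degrees (1.0 is 6 degrees). A call has 1 to 12 rows; each row shifts and turns the commanded pose from where the row before left it, along the tool's axes as they then stand; what a row does not reach is not made up. A row lasts 1/8 s, in which the tool goes at most 62.5 mm and 10.7 degrees, less where a joint would pass 70% of its speed; a pose out of reach is approached as far as the arm can. A call is refused whole if a number of a shift passes 1 or a number of a turn 1, either way. A call with a gripper value outside its range is refused whole. The fingers move at their own pace and stop on an object; "newtons" is the grip in N (left out, the last holds). Time passes only in rows, so rows that do not move let the fingers close. It gives the time, the measured TCP pose, the force and the opening at its end, in the units of the state.
- bot.get_obs(): the state, without advancing time (a new reading comes with each control period).
- viewer.camera(name): name is "scene" or "top" or "wrist"; returns the picture (420x560x3 uint8, blue, green, red); there is no depth.
- viewer.calibration(name): a dict with "fx", "fy", "cx", "cy" (pixels), "T" (4x4, takes a point from camera to world coordinates). Camera axes: x right, y down, z forward; pixel columns grow to the right and rows downward; lengths in m; the calibration is good to about 2 mm. A picture is of the moment at which its call begins: read the wrist's pose just before it. calibration takes no time and is no camera call; for the wrist camera it gives the pose at the moment of the call.
- bot.job_done(): hands the job in, once; it reports no verdict.
The state is a dict: "time": time; "q": joint angles; "qd": joint speeds; "joint_efforts": joint torques, N m; "ee_pos": TCP position; "tcp_rot": TCP orientation; "wrist_force": force on the tool from outside, world axes, zero at the start; "torque": the same for the moment, N m; "opening": finger opening in m.
Only numpy, scipy, OpenCV 4.12 (cv2) and the standard library are available. Lean on these libraries where they do the work, as an engineer would, in place of code of your own. Each camera call takes 0.05 s, during which the arm holds its last target.

### The job

Fold the half-open lid of the wooden box up until it stands square to the box, while the box stays flat on the bench. Then grip the box by its rim and tip it by roughly 30 degrees, its lowest corner down at the bench, so that all four ring blanks slide together into the hinge-side corner nearest the grey soldering board. Finish while still holding the box tipped like that, with its lid still standing up, the rings in that corner, the box leaning on nothing but the bench, and the other tools left where they are.

Things in the scene. Friction and masses are not known exactly. Their poses are not given: they have to be found in the camera images.
- tote: loose beech box with a black floor: outside 140 (its x) by 190 (its y) by 52 mm high, walls 10 mm thick, inside 44 mm deep with the floor 8 mm above the bench; four 3 mm rubber feet near its corners; 0.36 to 0.59 kg without lid. Origin at the centre of its underside, z up; +x points to the hinged wall, away from the robot (within 17 degrees); +y to the left seen from the robot
- lid (a joint): angle of the lid, rad: 0 = shut, 1.57 = standing square to the box, up to 2.6. It starts half open. Stiff hinge (0.09 N m of friction): it stays where it is put, also when the box is tipped. The lid is a beech board 140 x 190 x 6 mm, 0.09 kg; it covers the box when shut and opens away from the robot. Pushed level at its edge it can jam and drag or tip the light box: lift it along its arc
- lid_edge (a point): middle of the lid's free edge, on its under (inner) face; x, y, z axes are the lid's own: -x from the hinge to the free edge, y along the hinge, z out of its outer face
- lid_hinge (a point): middle of the hinge axis, along the top of the box's far wall: at (70, 0, 52.5) mm in the box's frame
- rim_front (a point): middle of the top of the front (-x) wall of the box, the wall opposite the hinge, at (-65, 0, 52) mm in the box's frame
- corner_left (a point): inner floor corner of the box at the left end of the hinged wall, at (60, 85, 8) mm in the box's frame; the outer corner of the underside is 10 mm further out in x and y and 8 mm lower
- corner_right (a point): inner floor corner of the box at the right end of the hinged wall, at (60, -85, 8) mm in the box's frame
- ring1: plain cast silver ring blank, a short tube 20 mm outside, 15 mm inside, 8 mm tall, 11 g, lying loose on the floor of the box; origin at the centre of its lower face. It slides easily in the box (friction coefficient about 0.15 to 0.22)
- ring2: plain cast silver ring blank, a short tube 20 mm outside, 15 mm inside, 8 mm tall, 11 g, lying loose on the floor of the box; origin at the centre of its lower face. It slides easily in the box (friction coefficient about 0.15 to 0.22)
- ring3: plain cast silver ring blank, a short tube 20 mm outside, 15 mm inside, 8 mm tall, 11 g, lying loose on the floor of the box; origin at the centre of its lower face. It slides easily in the box (friction coefficient about 0.15 to 0.22)
- ring4: plain cast silver ring blank, a short tube 20 mm outside, 15 mm inside, 8 mm tall, 11 g, lying loose on the floor of the box; origin at the centre of its lower face. It slides easily in the box (friction coefficient about 0.15 to 0.22)
- board: grey soldering board, 130 x 130 x 20 mm, fixed on the bench to the left (+y) or to the right (-y) of the box; origin at the centre of its underside
- anvil_block: round steel bench block, 84 mm across and 22 mm thick, on the other side of the box from the board; origin under its centre; leave alone
- third_hand: third hand: round cast foot 72 mm across with jointed rods and cross-lock tweezers, 142 mm tall; origin under its foot; leave alone
- pliers: flat-nose pliers with olive handles, 140 mm long, lying flat; origin under the joint, nose to +x; leave alone
- mandrel: tapered steel ring mandrel, 270 mm long, 25 mm thick, lying between the robot and the box; origin under its middle, +x to its thin end; leave alone
- hammer: hammer with wooden handle, 230 mm long, 26 mm high, lying; origin under its middle, head to +x; leave alone
- flux_jar: amber glass jar with a dark lid, 52 mm across and 55 mm tall, beyond the box; origin under its centre; leave alone
- brass_brush: brass-bristle brush, 200 mm long, 28 mm high, lying beyond the box; origin under its middle; leave alone
Things that resemble listed ones, but are neither listed nor needed, are in the scene too. Leave any red or turquoise look-alike of the board alone. What is shaped like the tote but red is not meant.

How it is judged (in metres and radians):
On the way:
1. the lid stands square to the box (1.57 rad, within 0.35) while the box is still flat on the bench (value of joint lid between 1.22 and 1.92 rad and angle between tote's own z axis and vertical below 0.12 rad), for 0.3 s.
At the end, for the whole second after the job is handed in: Fingers hold the box (over 1 N) still, tipped 0.30 to 0.80 rad, touching none of the other things; the hinge-side inner floor corner on the board's side is under 40 mm above the bench, with all four rings inside the box within 80 mm of it; lid between 1.22 and 1.92 rad (angle between tote's own z axis and vertical between 0.3 and 0.8 rad and ((world y of board above 0 m and height (world z) of corner_left below 0.04 m and distance between each of ring1, ring2, ring3, ring4 and corner_left below 0.08 m) or (world y of board below 0 m and height (world z) of corner_right below 0.04 m and distance between each of ring1, ring2, ring3, ring4 and corner_right below 0.08 m)) and contact force between the fingers and tote above 1 N and value of joint lid between 1.22 and 1.92 rad and linear speed of tote below 0.03 m/s and z of ring1 in the frame of tote between 0 and 0.045 m and z of ring2 in the frame of tote between 0 and 0.045 m and z of ring3 in the frame of tote between 0 and 0.045 m and z of ring4 in the frame of tote between 0 and 0.045 m and contact force between tote and board below 0.3 N and contact force between tote and anvil_block below 0.3 N and contact force between tote and third_hand below 0.3 N and contact force between tote and pliers below 0.3 N and contact force between tote and mandrel below 0.3 N and contact force between tote and hammer below 0.3 N and contact force between tote and flux_jar below 0.3 N and contact force between tote and brass_brush below 0.3 N); the arm keeps its last pose, push and grip.
It fails at once if a bystander is pushed more than 25 mm from its place (distance of any of anvil_block, third_hand, pliers, mandrel, hammer, flux_jar, brass_brush from where it was at the start of the episode above 0.025 m).
It also fails if it takes over 45 s, if anything falls off the work surface, if the arm or the gripper's body presses on something with over 40 N, if the wrist force passes 120 N, or if a joint passes its speed limit or range.

## Working session

There is one attempt and no reset: what is moved stays moved. The work goes in short steps, Python scripts to look and compute and a tool call to move; the robot and the scene stay as the last step left them, time stands still between calls to the robot, and variables do not carry over. Pictures are saved under pics/ and viewed, and the job is handed in when it is done.

Besides the shell and the picture viewer there is one more tool, called after "Request:" by a JSON object that holds its "op" and its "data", one argument or row to a line. arm_command: Moves the arm, as the interface text tells. Its arguments: {"type":"object","properties":{"motion":{"type":"array"},"newtons":{"type":"number"}},"required":["motion"]}

```bash
ls; mkdir -p pics; python3 - <<'E'
from workcell import bot, viewer
import cv2
print(bot.get_obs())
for n in ["scene","top","wrist"]:
    c=viewer.calibration(n); print(n,c)
    cv2.imwrite(f"pics/{n}0.png",viewer.camera(n))
E
```

```text
pics
{'time': 0.0, 'q': array([7.56882688e+01, 5.01087101e+00, 1.00349169e+01, 9.50993475e+01,
       1.46759713e-03, 8.99987530e+01]), 'qd': array([ 0.02196518, -0.03449559, -0.01757175,  0.07479894, -0.02303768,
       -0.00933622]), 'joint_efforts': array([-4.82177984e-04, -5.20396614e+01,  4.64801967e+01,  1.65039708e-02,
        4.77179674e-05, -4.76145843e-06]), 'ee_pos': array([0.13589581, 0.53271431, 0.23058941]), 'tcp_rot': array([-1.79924698e+02, -1.46923475e-03,  1.65689514e+02]), 'wrist_force': array([-0.44006437,  0.51211405,  0.46151741]), 'torque': array([-0.01837771, -0.00985341,  0.01160388]), 'opening': 0.0857751787994146}
scene {'fx': 515.3542800649134, 'fy': 515.3542800649134, 'cx': 270.9004742006385, 'cy': 202.5496997244473, 'T': array([[ 0.83337333,  0.38802703, -0.39360375,  1.03740108],
       [ 0.55267258, -0.57668366,  0.6016552 , -0.87940734],
       [ 0.00647363, -0.7189374 , -0.69504468,  1.02465726],
       [ 0.        ,  0.        ,  0.        ,  1.        ]])}
top {'fx': 390.30591790345824, 'fy': 390.30591790345824, 'cx': 279.1973495089413, 'cy': 211.51963418365693, 'T': array([[-0.02400461, -0.99582992,  0.08801449,  0.36214067],
       [-0.99956003,  0.02544203,  0.01524618, -0.04382744],
       [-0.01742187, -0.08760979, -0.99600251,  1.19185594],
       [ 0.        ,  0.        ,  0.        ,  1.        ]])}
wrist {'fx': 368.9068196244975, 'fy': 368.9068196244975, 'cx': 276.4609416628122, 'cy': 213.39781432096908, 'T': array([[ 0.2476913 ,  0.92804563,  0.27817319,  0.06497361],
       [ 0.96883683, -0.2366535 , -0.07314581,  0.55193758],
       [-0.00205199,  0.28762201, -0.95774181,  0.37363906],
       [ 0.        ,  0.        ,  0.        ,  1.        ]])}
```

View pics/scene0.png

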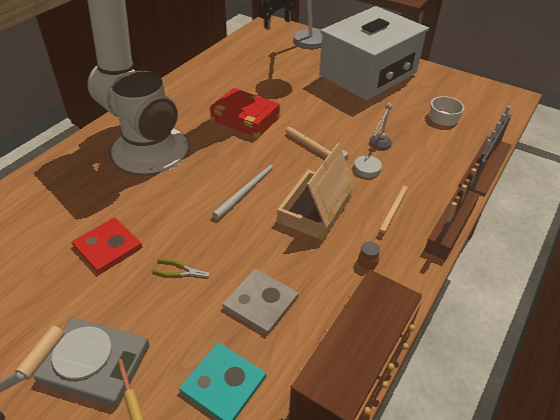

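View pics/top0.png

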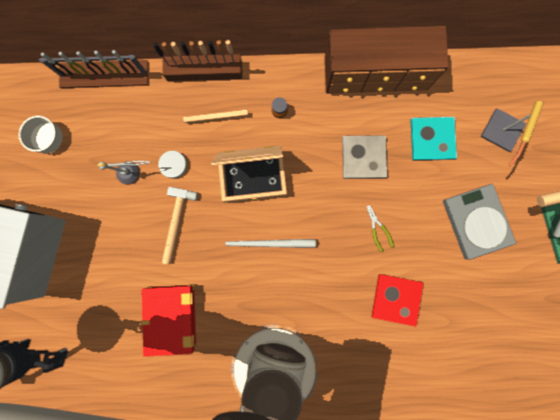

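View pics/wrist0.png

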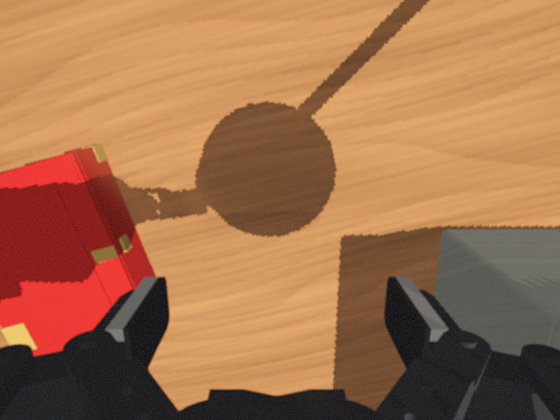

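The grey board is to the right of the box in the top view (365,157), so world y is negative there and corner_right is the target. The lid rises at the far wall of the box (250,155). I'll zoom in on both views.

```bash
python3 - <<'E'
import cv2
t=cv2.imread('pics/top0.png')[130:220,190:310]
s=cv2.imread('pics/scene0.png')[130:250,260:370]
cv2.imwrite('pics/topz.png',cv2.resize(t,(800,600),interpolation=cv2.INTER_CUBIC))
cv2.imwrite('pics/scenez.png',cv2.resize(s,(550,600),interpolation=cv2.INTER_CUBIC))
E
```

```text
(no output)
```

View pics/topz.png

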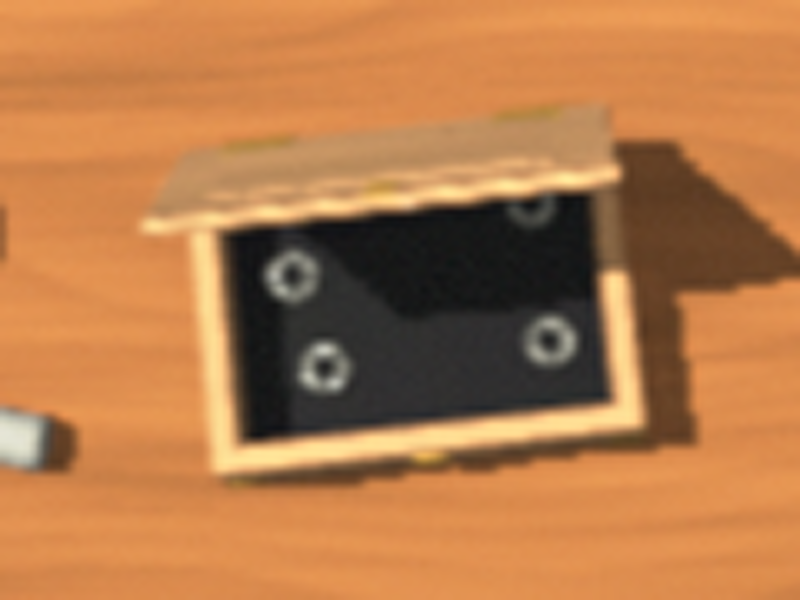

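View pics/scenez.png

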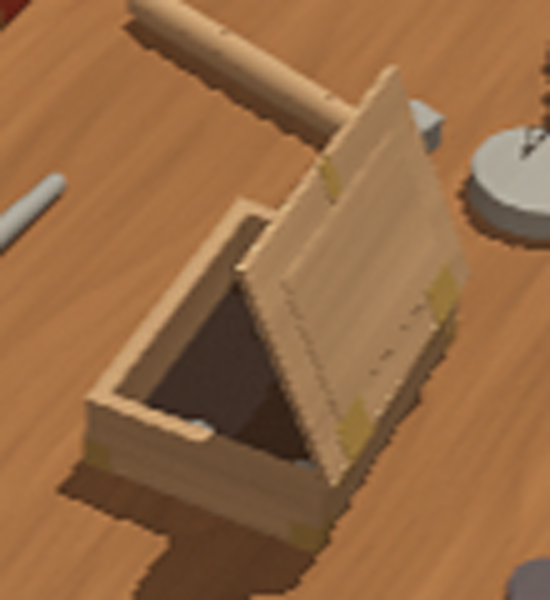

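```bash
cat > h.py <<'E'
import numpy as np, cv2
from workcell import bot, viewer
def ray(n,p,cal=None):
    c=cal or viewer.calibration(n); d=np.array([(p[0]-c['cx'])/c['fx'],(p[1]-c['cy'])/c['fy'],1.])
    T=c['T']; d=T[:3,:3]@d; return T[:3,3],d/np.linalg.norm(d)
def onz(n,p,z,cal=None):
    o,d=ray(n,p,cal); return o+d*(z-o[2])/d[2]
def tri(a,b):
    o1,d1=a;o2,d2=b
    s=np.linalg.lstsq(np.c_[d1,-d2],o2-o1,rcond=None)[0]
    p,q=o1+s[0]*d1,o2+s[1]*d2
    return (p+q)/2,np.linalg.norm(p-q)
E
python3 - <<'E'
from h import *
np.set_printoptions(precision=4,suppress=True)
L=onz('top',(222.3,200.5),.052);R=onz('top',(286.5,194.2),.052)
print('front',L,R,np.linalg.norm(L-R))
Z=lambda x,y:(260+x/5,130+y/5)
Ls,Rs=onz('scene',Z(240,200),.052),onz('scene',Z(92,400),.052)
print('scene front',Ls,Rs)
d=(L-R)/np.linalg.norm(L-R); yaw=np.degrees(np.arctan2(-d[0],d[1]));print('yaw',yaw)
for t,s in [((145,228),(393,68)),((620,178),(240,268))]:
    print('lid edge',tri(ray('top',(190+t[0]/6.667,130+t[1]/6.667)),ray('scene',Z(*s))))
for n,p,z in [('board',(365,157),.02),('mandL',(226,243),.008),('mandR',(316,243),.015),('hammerhd',(182,195),.02),('jar',(280,105),.055),('anvil',(172,165),.022),('pl',(370,207),.01)]: print(n,onz('top',p,z))
E
```

```text
front [0.4997 0.1405 0.052 ] [ 0.5135 -0.0491  0.052 ] 0.19007314339273054
scene front [0.5008 0.1362 0.052 ] [ 0.5191 -0.0501  0.052 ]
yaw 4.140961705622126
lid edge (array([0.5821, 0.1472, 0.1761]), np.float64(0.0005058570037867103))
lid edge (array([ 0.5969, -0.0415,  0.1793]), np.float64(0.0011317353534238336))
board [ 0.6254 -0.2907  0.02  ]
mandL [0.3751 0.1378 0.008 ]
mandR [ 0.3685 -0.134   0.015 ]
hammerhd [0.5236 0.2682 0.02  ]
jar [ 0.7828 -0.0365  0.055 ]
anvil [0.6166 0.2982 0.022 ]
pl [ 0.4733 -0.3012  0.01  ]
```

The top view puts the box at about (0.576, 0.051) with a yaw of about 4°. The lid's free edge triangulates to (0.5895, 0.053, 0.178), which is about 65° open. My plan is to lower the half-open fingers over the free edge and push the lid up with the inner pad. First I'll write a small helper for planning rows.

```bash
cat >> h.py <<'E'
from scipy.spatial.transform import Rotation as Rn
def pose():
    o=bot.get_obs(); return np.array(o['ee_pos']),Rn.from_euler('xyz',o['tcp_rot'],degrees=True)
def plan(p,R,pt,Rt,n,dec=2):
    """rows of (shift units, turn units), straight line"""
    w=(R.inv()*Rt).as_rotvec(); rows=[];c=R;q=np.array(p)
    for i in range(n):
        tgt=p+(pt-p)*(i+1)/n; s=c.inv().apply(tgt-q)/.06
        t=np.degrees(w)/n/6
        s=np.round(s,dec);t=np.round(t,dec)
        q=q+c.apply(s*.06); c=c*Rn.from_rotvec(np.radians(t*6)); rows.append((s.tolist(),t.tolist()))
    return rows,q,c
def show(rows,o):
    print('['+','.join(f'[{o},{list(s)},{list(t)}]' for s,t in rows)+']')
E
python3 - <<'E'
from h import *
p,R=pose(); Rt=Rn.from_euler('xyz',[180,0,94.1],degrees=True)
rows,q,c=plan(p,R,np.array([.5955,.053,.231]),Rt,12)
show(rows,.6);print(q,c.as_euler('xyz',degrees=True))
E
```

```text
[[0.6,[-0.78, -0.49, 0.0],[-0.0, 0.0, 0.99]],[0.6,[-0.83, -0.4, 0.0],[-0.0, 0.0, 0.99]],[0.6,[-0.87, -0.32, 0.0],[-0.0, 0.0, 0.99]],[0.6,[-0.89, -0.22, 0.0],[-0.0, 0.0, 0.99]],[0.6,[-0.92, -0.13, 0.0],[-0.0, 0.0, 0.99]],[0.6,[-0.92, -0.04, 0.0],[-0.0, 0.0, 0.99]],[0.6,[-0.92, 0.06, 0.0],[-0.0, 0.0, 0.99]],[0.6,[-0.91, 0.16, 0.0],[-0.0, 0.0, 0.99]],[0.6,[-0.89, 0.24, 0.0],[-0.0, 0.0, 0.99]],[0.6,[-0.86, 0.34, 0.0],[-0.0, 0.0, 0.99]],[0.6,[-0.82, 0.43, 0.0],[-0.0, 0.0, 0.99]],[0.6,[-0.77, 0.51, 0.0],[-0.0, 0.0, 0.99]]]
[0.59575492 0.05282846 0.23109178] [-1.79979999e+02  5.55322373e-02  9.44088738e+01]
```

Request:
{"op": "arm_command", "data": {
  "motion": [
    [0.6, [-0.78, -0.49, 0], [0, 0, 0.99]],
    [0.6, [-0.83, -0.4, 0], [0, 0, 0.99]],
    [0.6, [-0.87, -0.32, 0], [0, 0, 0.99]],
    [0.6, [-0.89, -0.22, 0], [0, 0, 0.99]],
    [0.6, [-0.92, -0.13, 0], [0, 0, 0.99]],
    [0.6, [-0.92, -0.04, 0], [0, 0, 0.99]],
    [0.6, [-0.92, 0.06, 0], [0, 0, 0.99]],
    [0.6, [-0.91, 0.16, 0], [0, 0, 0.99]],
    [0.6, [-0.89, 0.24, 0], [0, 0, 0.99]],
    [0.6, [-0.86, 0.34, 0], [0, 0, 0.99]],
    [0.6, [-0.82, 0.43, 0], [0, 0, 0.99]],
    [0.6, [-0.77, 0.51, 0], [0, 0, 0.99]]
  ],
  "newtons": 40
}}

```text
time: 1.65
ee_pos: [0.5968, 0.0514, 0.2311]
tcp_rot: [-180.0, -0.0, 94.2]
wrist_force: [-0.6, 1.6, -0.4]
opening: 0.0514
```

Request:
{"op": "arm_command", "data": {
  "motion": [
    [0.6, [0, 0, 0], [0, 0, 0]],
    [0.6, [0, 0, 0], [0, 0, 0]]
  ]
}}

```text
time: 1.9
ee_pos: [0.5955, 0.053, 0.2309]
tcp_rot: [-179.9, -0.0, 94.4]
wrist_force: [-0.7, 0.0, 1.1]
opening: 0.0514
```

```bash
python3 - <<'E'
from h import *
import pickle
im=viewer.camera('wrist');pickle.dump(viewer.calibration('wrist'),open('cw1.pkl','wb'))
cv2.imwrite('pics/w1.png',im)
cv2.imwrite('pics/s1.png',cv2.resize(viewer.camera('scene')[60:270,210:490],(800,600)))
o=bot.get_obs();print(o['time'],o['ee_pos'],o['tcp_rot'],o['opening'],o['q'])
E
```

```text
2.0 [0.59521304 0.05381551 0.2315629 ] [ 1.79994438e+02 -1.11443473e-02  9.44950303e+01] 0.051211733719062846 [5.16100234e+00 1.17159834e+01 1.76470332e+01 9.59253586e+01
 1.10789471e-02 9.06659731e+01]
```

View pics/w1.png

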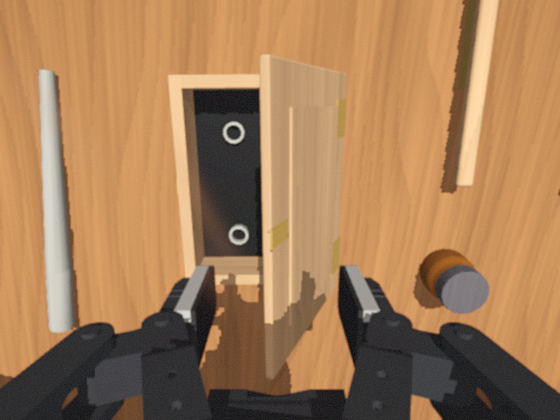

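View pics/s1.png

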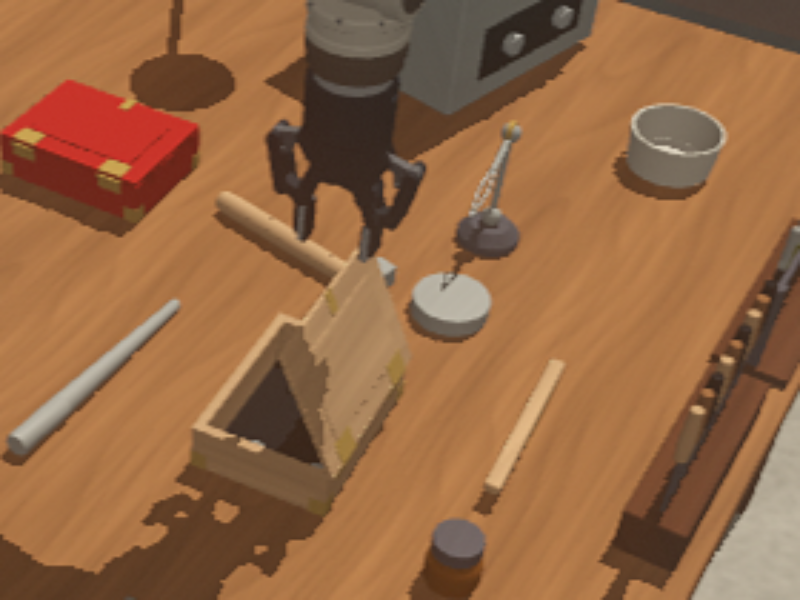

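The wrist view shows the lid's free edge (column 268) between the open fingers (columns 212 and 345), a little toward the inner side as I wanted. Next I lower the fingers over it.

Request:
{"op": "arm_command", "data": {
  "motion": [
    [0.6, [0, 0, 0.4], [0, 0, 0]],
    [0.6, [0, 0, 0.4], [0, 0, 0]],
    [0.6, [0, 0, 0.4], [0, 0, 0]],
    [0.6, [0, 0, 0], [0, 0, 0]],
    [0.6, [0, 0, 0], [0, 0, 0]]
  ]
}}

```text
time: 2.62
ee_pos: [0.5958, 0.0536, 0.1608]
tcp_rot: [179.9, -0.0, 94.5]
wrist_force: [-0.1, -0.2, 0.7]
opening: 0.0515
```

```bash
python3 - <<'E'
from h import *
cv2.imwrite('pics/w2.png',viewer.camera('wrist'))
cv2.imwrite('pics/s2.png',cv2.resize(viewer.camera('scene')[100:265,250:380],(630,800))[:600])
E
```

```text
(no output)
```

View pics/w2.png

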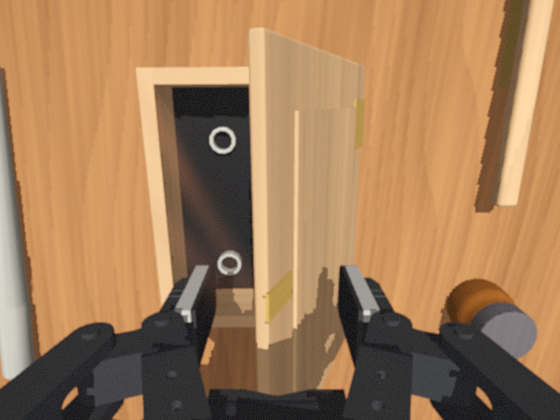

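View pics/s2.png

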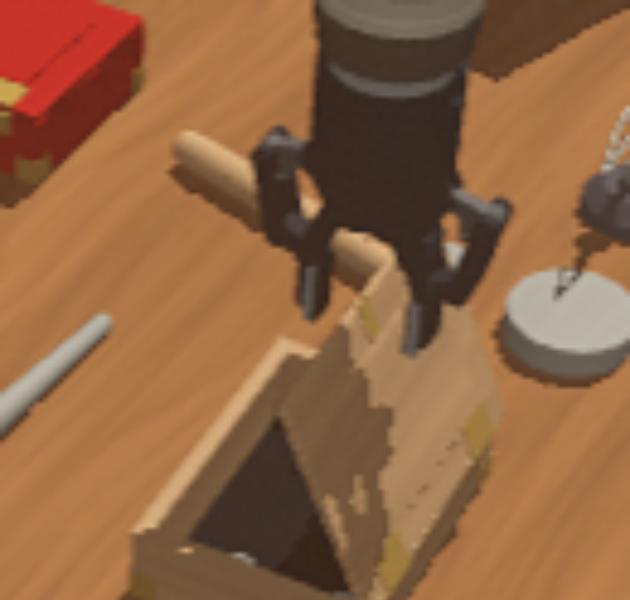

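The lid edge is now between the two fingers. I push in the opening direction with a slight rise.

Request:
{"op": "arm_command", "data": {
  "motion": [
    [0.6, [0, 0.12, -0.02], [0, 0, 0]],
    [0.6, [0, 0.15, -0.04], [0, 0, 0]],
    [0.6, [0, 0.15, -0.04], [0, 0, 0]],
    [0.6, [0, 0.15, -0.04], [0, 0, 0]],
    [0.6, [0, 0.15, -0.03], [0, 0, 0]],
    [0.6, [0, 0.15, -0.02], [0, 0, 0]],
    [0.6, [0, 0.15, -0.01], [0, 0, 0]],
    [0.6, [0, 0.15, 0], [0, 0, 0]],
    [0.6, [0, 0, 0], [0, 0, 0]],
    [0.6, [0, 0, 0], [0, 0, 0]]
  ]
}}

```text
time: 3.98
ee_pos: [0.6657, 0.0583, 0.1711]
tcp_rot: [-180.0, 0.0, 94.4]
wrist_force: [-1.1, -0.1, -0.4]
opening: 0.0512
```

```bash
python3 - <<'E'
from h import *
cv2.imwrite('pics/t3.png',cv2.resize(viewer.camera('top')[120:220,190:320],(780,600)))
cv2.imwrite('pics/s3.png',cv2.resize(viewer.camera('scene')[100:265,250:400],(660,726))[126:])
E
```

```text
(no output)
```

View pics/t3.png

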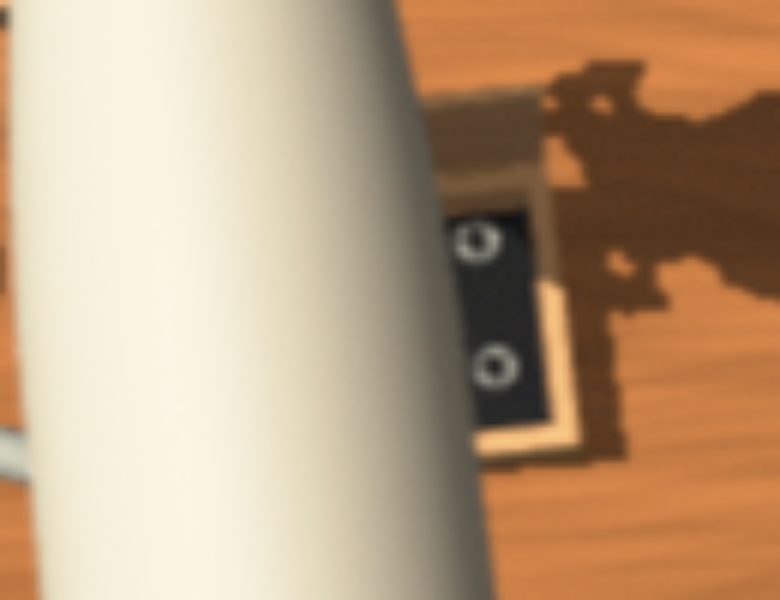

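View pics/s3.png

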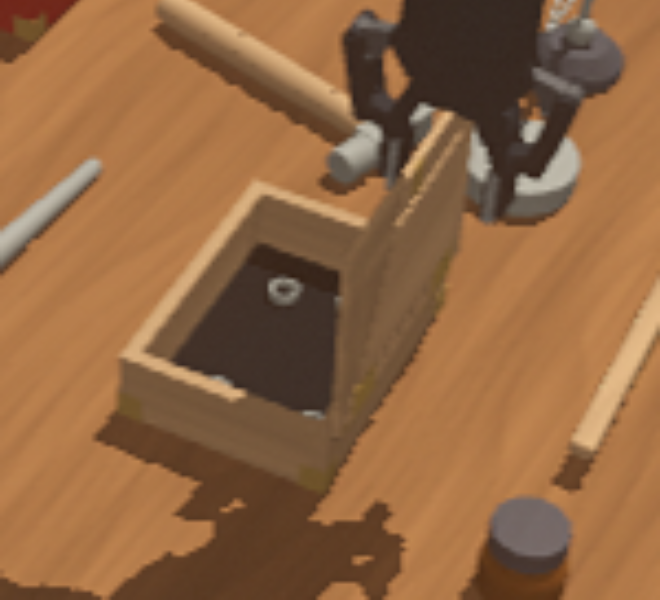

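The lid now stands near square, and the box's front-right corner has not moved (287,194). I'll back off, rise clear, and go above the front rim near its left end.

```bash
python3 - <<'E'
from h import *
p,R=pose(); p=p+R.apply([0,-.009,-.09])
rows,q,c=plan(p,R,np.array([.5064,.1118,.15]),Rn.from_euler('xyz',[180,0,94.14],degrees=True),5)
print(p);show(rows,.45)
E
```

```text
[0.6566543  0.05766622 0.26138598]
[[0.45,[0.22, -0.49, 0.37],[0.0, 0.0, 0.01]],[0.45,[0.22, -0.48, 0.37],[0.0, 0.0, 0.01]],[0.45,[0.21, -0.49, 0.37],[0.0, 0.0, 0.01]],[0.45,[0.22, -0.48, 0.38],[0.0, 0.0, 0.01]],[0.45,[0.22, -0.49, 0.37],[0.0, 0.0, 0.01]]]
```

Request:
{"op": "arm_command", "data": {
  "motion": [
    [0.6, [0, -0.15, 0], [0, 0, 0]],
    [0.6, [0, 0, -0.5], [0, 0, 0]],
    [0.6, [0, 0, -0.5], [0, 0, 0]],
    [0.6, [0, 0, -0.5], [0, 0, 0]],
    [0.45, [0.22, -0.49, 0], [0, 0, 0]],
    [0.45, [0.22, -0.49, 0.2], [0, 0, 0]],
    [0.45, [0.21, -0.49, 0.5], [0, 0, 0]],
    [0.45, [0.22, -0.48, 0.6], [0, 0, 0]],
    [0.45, [0.22, -0.48, 0.56], [0, 0, 0.05]],
    [0.45, [0, 0, 0], [0, 0, 0]],
    [0.45, [0, 0, 0], [0, 0, 0]]
  ]
}}

```text
time: 5.45
ee_pos: [0.507, 0.1117, 0.1511]
tcp_rot: [179.9, -0.0, 94.1]
wrist_force: [1.2, 0.2, -0.1]
opening: 0.0385
```

```bash
python3 - <<'E'
from h import *
np.set_printoptions(precision=4,suppress=True)
o=bot.get_obs();print(o['time'],o['ee_pos'],o['tcp_rot'],o['q'])
cal=viewer.calibration('wrist');im=viewer.camera('wrist')
p,R=pose()
# project expected rim points
C=np.array([.576,.0507]);a=np.radians(4.14);M=np.array([[np.cos(a),-np.sin(a)],[np.sin(a),np.cos(a)]])
def proj(c,P):
    q=np.linalg.inv(c['T'])@np.r_[P,1]; return int(c['cx']+c['fx']*q[0]/q[2]),int(c['cy']+c['fy']*q[1]/q[2])
for b in [(-70,95),(-60,85),(-70,-95),(-70,66),(-60,66),(-60,-85)]:
    P=np.r_[C+M@(np.array(b)/1000),.052]; u=proj(cal,P);cv2.drawMarker(im,u,(0,255,0),0,8,1);print(b,u)
cv2.imwrite('pics/w4.png',im)
s=viewer.camera('scene');cv2.imwrite('pics/s4.png',cv2.resize(s[60:265,230:400],(498,600)))
E
```

```text
5.45 [0.507  0.1117 0.1511] [179.8584  -0.0138  94.1226] [12.4278 -0.2661 -4.2104 85.9135 -0.0068 98.3052]
(-70, 95) (267, 173)
(-60, 85) (282, 187)
(-70, -95) (269, 404)
(-70, 66) (268, 214)
(-60, 66) (282, 214)
(-60, -85) (281, 394)
```

View pics/w4.png

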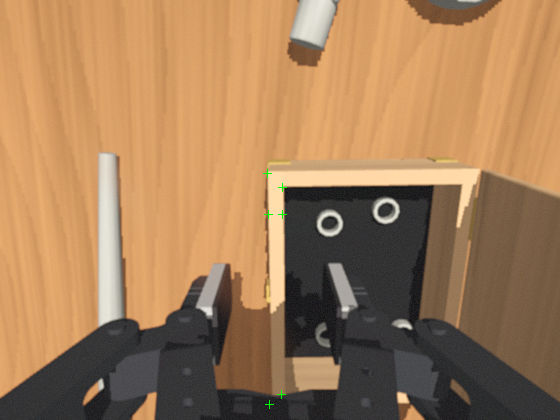

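View pics/s4.png

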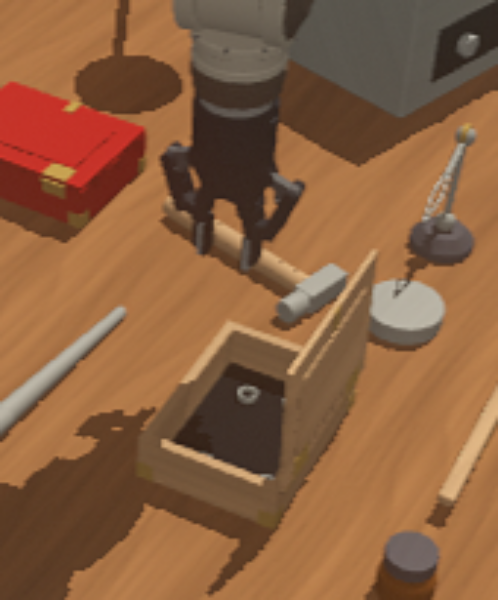

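The predicted rim points agree with the picture to within a few pixels, and the lid stands up. I descend and grip.

Request:
{"op": "arm_command", "data": {
  "motion": [
    [0.45, [0, 0, 0.6], [0, 0, 0]],
    [0.45, [0, 0, 0.6], [0, 0, 0]],
    [0.45, [0, 0, 0.5], [0, 0, 0]],
    [0.45, [0, 0, 0.35], [0, 0, 0]],
    [0.45, [0, 0, 0], [0, 0, 0]]
  ],
  "newtons": 80
}}

```text
time: 6.18
ee_pos: [0.5066, 0.1113, 0.0261]
tcp_rot: [-179.9, 0.0, 94.1]
wrist_force: [0.3, 0.5, 0.3]
opening: 0.0384
```

Request:
{"op": "arm_command", "data": {
  "motion": [
    [0, [0, 0, 0], [0, 0, 0]],
    [0, [0, 0, 0], [0, 0, 0]],
    [0, [0, 0, 0], [0, 0, 0]],
    [0, [0, 0, 0], [0, 0, 0]]
  ],
  "newtons": 80
}}

```text
time: 6.68
ee_pos: [0.5076, 0.1118, 0.0285]
tcp_rot: [179.8, -0.0, 94.1]
wrist_force: [0.3, -1.3, 5.7]
opening: 0.0085
```

```bash
python3 - <<'E'
from h import *
o=bot.get_obs();print(o['time'],o['ee_pos'],o['tcp_rot'],o['q'],o['opening'],o['wrist_force'],o['torque'])
cv2.imwrite('pics/w5.png',viewer.camera('wrist'))
s=viewer.camera('scene');cv2.imwrite('pics/s5.png',cv2.resize(s[60:265,230:400],(498,600)))
E
```

```text
6.675 [0.50758849 0.11184543 0.02846284] [ 1.79828815e+02 -1.04339075e-02  9.41269365e+01] [ 1.24342634e+01  1.77001257e+00 -1.57936377e+01  7.22654537e+01
 -1.44088094e-02  9.83073211e+01] 0.008477497193170452 [ 0.30986874 -1.33725643  5.6906602 ] [-0.15591901  0.12511538  0.33123675]
```

View pics/w5.png

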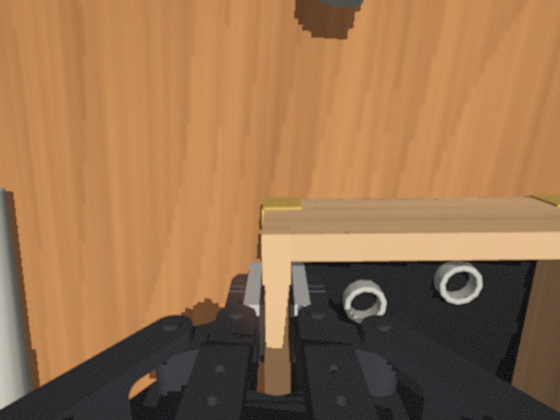

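View pics/s5.png

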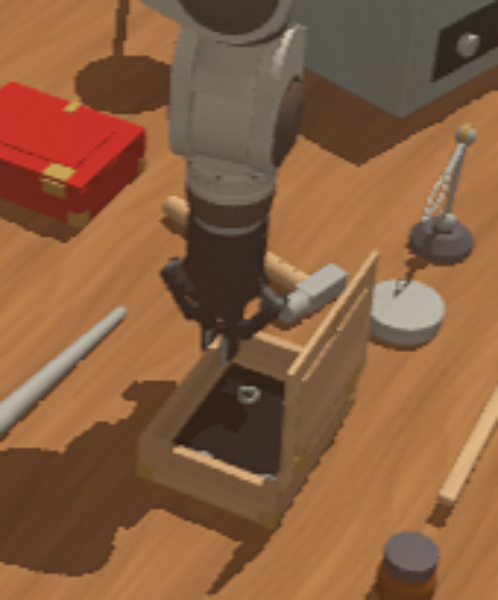

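The rim is gripped with the opening at 8.5 mm, and the fingers sit inside the left wall. Now I compute the tip about the outer corner at (70,-95,0).

```bash
cat >> h.py <<'E'
C=np.array([.576,.0507,0]);Rb=Rn.from_euler('z',4.14,degrees=True)
P=C+Rb.apply([.07,-.095,0]); A=Rb.apply([.7071,.7071,0])
def tiprows(p,R,ang,n,lift):
    rows=[];c=R;q=p.copy();t0=np.round((R.inv().apply(A))*ang/n/6,2)
    for i in range(n):
        Q=Rn.from_rotvec(A*np.radians(ang*(i+1)/n))
        tgt=P+Q.apply(p-P)+[0,0,lift*(i+1)/n]
        s=np.round(c.inv().apply(tgt-q)/.06,2); q=q+c.apply(s*.06); c=c*Rn.from_rotvec(np.radians(t0*6)); rows.append((s.tolist(),t0.tolist()))
    return rows,q,c
E
python3 - <<'E'
from h import *
p,R=pose()
rows,q,c=tiprows(p,R,30,12,.003);show(rows,0);print(q,c.as_euler('xyz',degrees=True))
E
```

```text
[[0,[-0.02, 0.02, -0.16],[0.29, 0.29, 0.0]],[0,[-0.01, 0.02, -0.15],[0.29, 0.29, 0.0]],[0,[-0.02, 0.01, -0.16],[0.29, 0.29, 0.0]],[0,[-0.02, 0.02, -0.15],[0.29, 0.29, 0.0]],[0,[-0.01, 0.02, -0.16],[0.29, 0.29, 0.0]],[0,[-0.02, 0.01, -0.15],[0.29, 0.29, 0.0]],[0,[-0.02, 0.02, -0.16],[0.29, 0.29, 0.0]],[0,[-0.01, 0.02, -0.15],[0.29, 0.29, 0.0]],[0,[-0.02, 0.02, -0.16],[0.29, 0.29, 0.0]],[0,[-0.02, 0.01, -0.15],[0.29, 0.29, 0.0]],[0,[-0.01, 0.02, -0.15],[0.29, 0.29, 0.0]],[0,[-0.02, 0.02, -0.16],[0.29, 0.29, 0.0]]]
[0.5397043  0.08431842 0.13184341] [-158.35963026  -20.42045232   90.21920866]
```

Request:
{"op": "arm_command", "data": {
  "motion": [
    [0, [0, 0, 0], [0, 0, 0]],
    [0, [-0.02, 0.02, -0.16], [0.29, 0.29, 0]],
    [0, [-0.01, 0.02, -0.15], [0.29, 0.29, 0]],
    [0, [-0.02, 0.01, -0.16], [0.29, 0.29, 0]],
    [0, [-0.02, 0.02, -0.15], [0.29, 0.29, 0]],
    [0, [-0.01, 0.02, -0.16], [0.29, 0.29, 0]],
    [0, [-0.02, 0.01, -0.15], [0.29, 0.29, 0]]
  ],
  "newtons": 110
}}

```text
time: 7.65
ee_pos: [0.5172, 0.1023, 0.0814]
tcp_rot: [-169.4, -10.4, 93.1]
wrist_force: [0.4, -0.0, -5.6]
opening: 0.0075
```

```bash
python3 - <<'E'
from h import *
cv2.imwrite('pics/w6.png',viewer.camera('wrist'))
s=viewer.camera('scene');cv2.imwrite('pics/s6.png',cv2.resize(s[60:265,230:400],(498,600)))
E
```

```text
(no output)
```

View pics/w6.png

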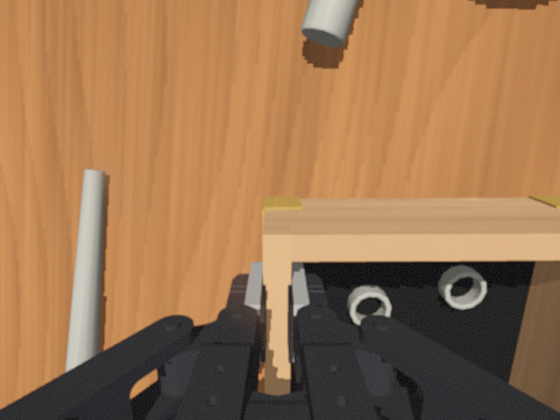

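View pics/s6.png

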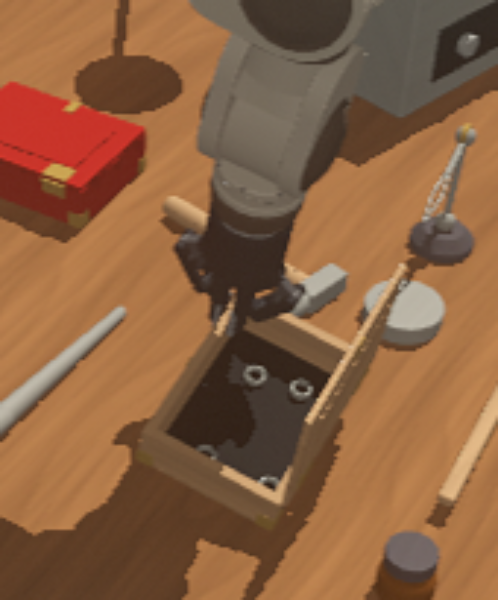

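The box follows the gripper at about 15° with its corner down, and the rings are just starting to slide. I continue to about 30°.

Request:
{"op": "arm_command", "data": {
  "motion": [
    [0, [-0.02, 0.02, -0.16], [0.29, 0.29, 0]],
    [0, [-0.01, 0.02, -0.15], [0.29, 0.29, 0]],
    [0, [-0.02, 0.02, -0.16], [0.29, 0.29, 0]],
    [0, [-0.02, 0.01, -0.15], [0.29, 0.29, 0]],
    [0, [-0.01, 0.02, -0.15], [0.29, 0.29, 0]],
    [0, [-0.02, 0.02, -0.16], [0.29, 0.29, 0]],
    [0, [0, 0, 0], [0, 0, 0]],
    [0, [0, 0, 0], [0, 0, 0]],
    [0, [0, 0, 0], [0, 0, 0]],
    [0, [0, 0, 0], [0, 0, 0]],
    [0, [0, 0, 0], [0, 0, 0]],
    [0, [0, 0, 0], [0, 0, 0]]
  ]
}}

```text
time: 9.25
ee_pos: [0.5388, 0.0842, 0.13]
tcp_rot: [-158.2, -20.4, 90.1]
wrist_force: [-0.0, -0.2, -5.7]
opening: 0.0078
```

```bash
python3 - <<'E'
from h import *
cv2.imwrite('pics/w7.png',viewer.camera('wrist'))
s=viewer.camera('scene');cv2.imwrite('pics/s7f.png',s);cv2.imwrite('pics/s7.png',cv2.resize(s[110:265,250:400],(580,600),interpolation=cv2.INTER_CUBIC))
t=viewer.camera('top');cv2.imwrite('pics/t7.png',t)
o=bot.get_obs();print(o['time'],o['ee_pos'],o['tcp_rot'],o['q'],o['opening'],o['wrist_force'])
E
```

```text
9.4 [0.53883726 0.0841587  0.12995215] [-158.17154294  -20.39341132   90.13243132] [ -0.69174465  25.83197454  18.79287733 106.355915    18.54793469
  81.33029585] 0.007707539764232469 [ 1.67896114  0.09629546 -5.19213882]
```

View pics/w7.png

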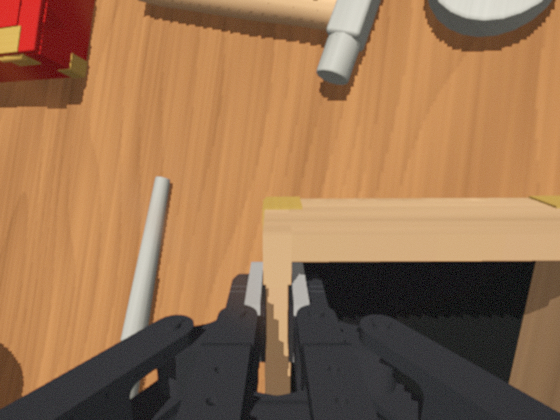

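View pics/s7.png

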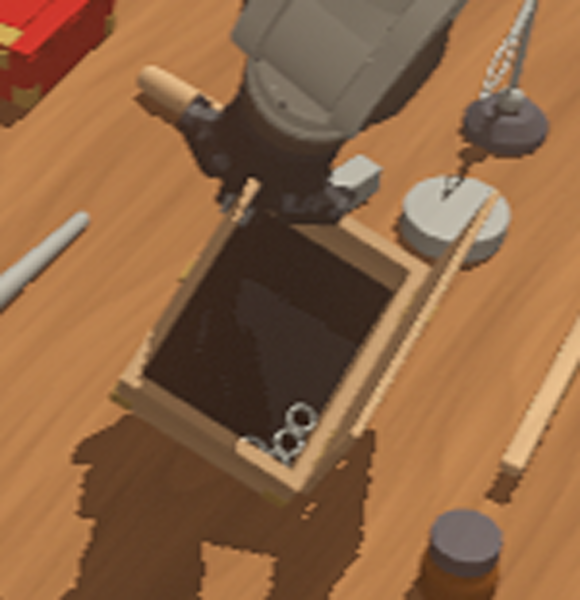

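View pics/t7.png

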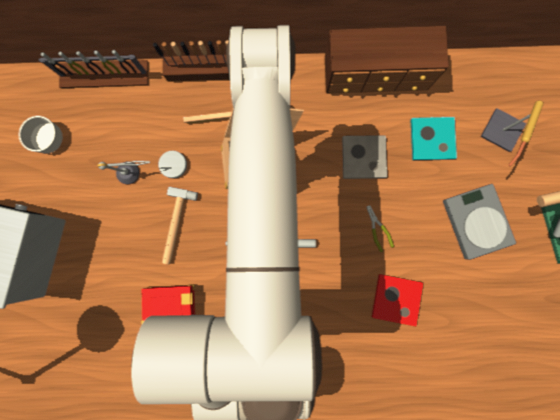

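The rings have gathered at the low corner: (302,418), (288,442) and (252,445) in the zoom, with one hidden behind the near wall. I'll check the ring distances, lid angle and corner height against the geometry.

```bash
python3 - <<'E'
from h import *
np.set_printoptions(precision=4,suppress=True)
p,R=pose()
# box pose from gripper: at grasp tool was ~[179.83,0,94.13], p0
R0=Rn.from_euler('xyz',[179.83,0,94.13],degrees=True);p0=np.array([.50759,.11185,.02846])
D=R*R0.inv(); RB=D*Rb; CB=p+D.apply(C-p0)
print('tilt',np.degrees(np.arccos(RB.as_matrix()[2,2])),'corner in',(CB+RB.apply([.06,-.085,.008])),'outer',CB+RB.apply([.07,-.095,0]))
c=viewer.calibration('scene')
def proj(P):
    q=np.linalg.inv(c['T'])@np.r_[P,1]; u=np.array([c['cx']+c['fx']*q[0]/q[2],c['cy']+c['fy']*q[1]/q[2]])
    return np.round((u-[250,110])*[580/150,600/155])
for b in [(-70,-95,52),(70,-95,52),(70,95,52),(70,-95,0),(-70,95,52)]: print(b,proj(CB+RB.apply(np.array(b)/1e3)))
for a in (70,80,90,100,110):
    r=np.radians(a); e=[.07-.14*np.cos(r),0,.0525+.14*np.sin(r)]
    print('lid',a,[proj(CB+RB.apply([e[0],y,e[2]])).tolist() for y in(-.095,.095)])
n=RB.apply([0,0,1])
for u in [(302,418),(288,442),(252,443)]:
    o,d=ray('scene',(250+u[0]*150/580,110+u[1]*155/600)); o0=CB+RB.apply([0,0,.016])
    X=o+d*(n@(o0-o))/(n@d); b=RB.inv().apply(X-CB); print('ring box',b*1e3,np.linalg.norm(b[:2]-[.06,-.085])*1e3)
E
```

```text
tilt 29.648171217968343 corner in [ 0.6463 -0.0343  0.0161] outer [ 0.6526 -0.0397  0.0022]
(-70, -95, 52) [120. 375.]
(70, -95, 52) [299. 489.]
(70, 95, 52) [431. 265.]
(70, -95, 0) [280. 506.]
(-70, 95, 52) [260. 158.]
lid 70 [[284.0, 395.0], [431.0, 154.0]]
lid 80 [[321.0, 413.0], [466.0, 170.0]]
lid 90 [[356.0, 434.0], [500.0, 190.0]]
lid 100 [[390.0, 457.0], [532.0, 212.0]]
lid 110 [[420.0, 481.0], [560.0, 235.0]]
ring box [ 50.5189 -37.7216  16.    ] 48.21971414451652
ring box [ 50.7703 -58.037   16.    ] 28.498945426232222
ring box [ 30.1247 -72.6509  16.    ] 32.32696906423908
```

```bash
python3 - <<'E'
from h import *
s=viewer.camera('scene');d=cv2.absdiff(s,cv2.imread('pics/s7f.png'));print('moved px',int((d.max(2)>40).sum()))
cv2.imwrite('pics/s8.png',cv2.resize(s[205:245,290:350],(780,520),interpolation=cv2.INTER_CUBIC))
E
```

```text
moved px 10
```

View pics/s8.png

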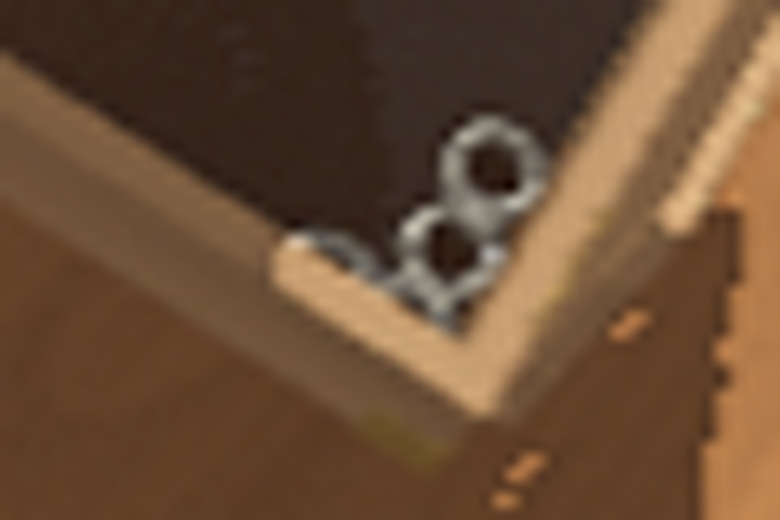

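The zoom now shows all four rings: two whole ones at (490,165) and (450,245), a sliver of the one in the corner at (430,300), and the arc of another at (335,245). Nothing is moving, so I hand the job in.

```bash
python3 - <<'E'
from workcell import bot
print(bot.job_done(), bot.get_obs()['time'])
E
```

```text
the job is handed in; nothing more can be done
the job is handed in; nothing more can be done
```

I folded the lid up square with the box flat on the bench, gripped the front rim near its left end, and tipped the box about 30° onto its right hinge-side corner. That is the corner on the grey board's side. The job was handed in at about 9.5 s with the box still held.

Last checks, from the camera images and the gripper pose:
- **Tilt:** 29.6° (0.52 rad), taken from how far the gripper turned since the grasp. The predicted box outline matched the scene image to within about 10 zoomed pixels.
- **Corner height:** the inner floor corner is about 16 mm above the bench.
- **Lid:** its edge lies where a lid at 90° should appear, within a couple of degrees. While the box was still flat I checked it only by eye.
- **Rings:** three measured about 48, 28 and 32 mm from the corner. The fourth shows only as a sliver in the corner itself, so I did not measure it.
- **Grip and stillness:** grip set to 110 N, and two scene images taken just before hand-in were nearly identical (10 pixels differed).
- **Other tools:** nothing looked moved or near the box in the pictures, but I did not measure their positions again.

No check failed. The outer corner came out 2 mm above the bench, which is within measurement error, so I can't say for sure whether it touches the bench or hangs just clear of it.

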